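# Hang the washed glass paddle on the slanted display peg

## Robot

A 7-joint arm with a two-finger parallel gripper is mounted at the origin on the work surface. World frame = base frame: x ahead of the robot, y to its left, z up, the work surface at z = 0. Lengths are in mm, angles in rad, forces in N, time in s.
With the tool pointing down it reaches from about 425 to 825 mm from the base axis. Payload 3.6 kg.
Tool frame: the origin (TCP) lies midway between the tips of the shut fingers; the grasp point (between the pads) lies 19 mm behind it; z points along the fingers, y is the direction in which the jaws open and shut (so a half turn about z gives the same grasp; the last joint's range is limited). The gripper opens to 93 mm and grips with 3 to 60 N. Pads are 15 mm wide; open, the fingers measure 128 mm over their backs; the gripper's body (75 mm by 188 mm) begins 65 mm behind the grasp point.
Start: joints at [-1.272, 0.615, -0.013, 1.423, 0.008, 1.103, -0.04], TCP at [207.393, 615.995, 218.64] pointing down, gripper open.
Joint ranges: [-3.12, 3.12], [-0.3, 2.06], [-1.34, 1.32], [0.26, 2.42], [-1.36, 4.5], [0.01, 1.98], [-2.84, 2.84]. Speed limits (rad/s): [2.79, 2.79, 3.14, 3.14, 3.14, 3.14, 3.14].

## Interface

Orientations are given as a rotation vector (axis times angle).
In Python, from station import status, cams, order gives the robot as it stands. The module is installed in compiled form; this text tells all that it offers.
- The arm moves only by the shell command python3 -m inch 'ROWS' [FORCE]. ROWS is JSON, a list that holds one entry, the list of rows, each a list of 7 numbers: the opening, from 0 (shut) to 1 (fully open), then the shift along the tool's x, y, z in cm, then the turn, a rotation vector about the tool's x, y, z in rad. A call has 1 to 10 rows; each row shifts and turns the pose as measured when the row begins, along the tool's axes as they then stand; what a row does not reach is not made up. A row lasts 1/12 s, in which the tool goes at most 41.7 mm and 7.16 degrees, less where a joint would pass 70% of its speed; a pose out of reach is approached as far as the arm can. A call with a gripper value outside its range is refused whole. The fingers move at their own pace and stop on an object; FORCE is the grip in N (left out, the last holds). Time passes only in rows, so rows that do not move let the fingers close. It gives the time, the measured TCP pose, the force and the opening at its end, in the units of the state.
- status.get_state(): the state, without advancing time (a new reading comes with each control period).
- cams.grab_frame(name): name is "scene" or "top" or "wrist"; returns a dict with "img" (420x560x3 uint8, blue, green, red), "range_z" (420x560 float32, mm along the optical axis (not along the pixel's ray), 0 where there is no reading), "mtx" (3x3 intrinsics, pixels), "T" (4x4, takes a point from camera to world coordinates); the wrist camera has in their place "T_tool_cam" (4x4, takes a point from camera to tool coordinates, whose origin is the TCP and whose axes are the flange's). Camera axes: x right, y up, looking along -z (the intrinsics and any distortion apply to the point x, -y, -z); pixel columns grow to the right and rows downward; lengths in mm; the calibration is good to about 2 mm. A picture is of the moment at which its call begins: read the wrist's pose just before it.
- order.job_done(): hands the job in, once; it reports no verdict.
The state is a dict: "t": time; "joints": joint angles; "joint_vel": joint speeds; "effort": joint torques, N m; "ee_pos": TCP position; "eef_rot": TCP orientation; "ft_force": force on the tool from outside, world axes, zero at the start; "torque": the same for the moment, N m; "grip_width": finger opening in mm.
Only numpy, scipy, OpenCV 4.12 (cv2) and the standard library are available. Lean on these libraries where they do the work, as an engineer would, in place of code of your own. Each camera call takes 0.05 s, during which the arm holds its last target.

## Task

Take the green glass serving paddle off the wooden draining cradle and hang it by the hole in its neck on the empty upward-slanting peg of the free display stand, blade hanging down the slope and lying flat and fully home on the stand's dark rail. The peg may be clamped a little higher or lower in its slot, so feel for it. Glass chips: slide it on gently along the peg, let go, and leave the other glassware and the stand with the amber paddle undisturbed.

Things in the scene. Friction and masses are not known exactly. Their poses are not given: they have to be found in the camera images.
- paddle_neck (a point): Green glass paddle, 145 mm long, 10 thick, about 0.17 kg: blade 65 long x 70 wide, then neck 80 long x 32 wide, to be gripped across its width. This point: on the neck, half-way through the thickness, 27 mm from the blade. Axes: x from blade to hole, y across, z out of the ribbed face (up at the start). Starts level, underside 24 mm above the table, x towards the robot (within 0.7 rad).
- paddle_hole (a point): Centre of the 13 mm round through-hole in the paddle's neck, half-way through the 10 mm thickness (so 5 mm above the underside), 28 mm from paddle_neck along x and 25 mm from the neck's end. Axes as paddle_neck; the hole runs along z.
- paddle_blade (a point): Centre of the paddle's blade (65 x 70 mm), half-way through the thickness, 87.5 mm from the hole along -x. Axes as paddle_neck.
- free_seat (a point): Middle of the peg slot, on the surface of the dark rail of the free blue-grey stand. Axes: z square out of the rail, up and away from the robot (48 to 57 degrees above level); x up the slope; y across. The peg runs along z, its axis up to 10 mm up or down the slope (x) from this point, clamped there, differently each time; not measured: look or feel for it. It is never off in y.
- free: The free stand (fixed). Brass peg 10 mm thick with domed end, standing 40 mm out of the rail; rail 20 mm wide, 12 proud of the 88 mm wide board, runs 125 mm down the slope from the slot and 20 up. Board on a very stiff hinge at its foot; board and peg stay put under 25 N. A home paddle: on the rail, hole centre 5 mm out from it, its x up the slope, ribbed face out. Origin: foot, at the hinge.
- taken_seat (a point): The same point on the other, alike display stand, which already carries a fixed amber paddle on its peg (same sizes). Obstacle: leave alone. It stands 0.24 m or more sideways from the free one, on either side.
- cradle: Wooden draining cradle under the paddle, fixed: base 150 x 110 x 6 mm with an 8 mm wide rib along x and a 90 mm wide cross bar under the blade; their tops are at 24 mm. Origin: centre of its underside; x along the paddle. Beside the neck the space down to the base plate (6 mm) is free.
- vase: Green flared glass vase, 140 mm high, 90 mm wide at the mouth. Origin: centre of its underside. Bystander.
- bowl: Clear glass bowl, 150 mm across, 70 mm high. Origin: centre of its underside. Bystander.
- dish: Pinkish glass dish, 76 mm across, 35 mm high, on the robot side of and between the two stands. Origin: centre of its underside. Bystander.
- tumbler: Clear tumbler, 68 mm across, 95 mm high. Origin: centre of its underside. Bystander.
- mug: Clear glass mug, 90 mm across, 110 mm high. Origin: centre of its underside. Bystander.
- jar: Glass jar with metal cap, 72 mm across, 100 mm high. Origin: centre of its underside. Bystander.
- spoon: Spoon lying on the table. Bystander.
Not all that is in view belongs to the job. Of the things that look like the part that bears paddle_neck, the largest one is meant.

How it is judged:
By the outcome, as a careful person would: the job done as asked, in the order asked, and still so for the second after the job is handed in, with the robot touching nothing.
It also fails if it takes over 67 s, if anything falls off the work surface, if the arm or the gripper's body presses on something with over 40 N, if the wrist force passes 120 N, or if a joint passes its speed limit or range.

## Working session

There is one attempt and no reset: what is moved stays moved. The work goes in short steps, Python scripts to look and compute and a shell command to move; the robot and the scene stay as the last step left them, time stands still between calls to the robot, and variables do not carry over. Pictures are saved under pics/ and viewed, and the job is handed in when it is done.

```bash
mkdir -p pics; ls; cat > h.py <<'E'
import numpy as np,cv2
from station import status,cams,order
from scipy.spatial.transform import Rotation as R
def snap(name,fn):
    s=status.get_state(); f=cams.grab_frame(name)
    if 'T' not in f:
        M=np.eye(4);M[:3,:3]=R.from_rotvec(s['eef_rot']).as_matrix();M[:3,3]=s['ee_pos'];f['T']=M@f['T_tool_cam']
    cv2.imwrite('pics/%s.png'%fn,f['img']); np.savez('pics/%s.npz'%fn,**f); return f
def load(fn): return dict(np.load('pics/%s.npz'%fn,allow_pickle=True))
def ray(f,u,v):
    K=f['mtx'];d=np.array([(u-K[0,2])/K[0,0],-(v-K[1,2])/K[1,1],-1.]);return f['T'][:3,3],f['T'][:3,:3]@d
def onz(f,u,v,z):
    o,d=ray(f,u,v);return o+d*(z-o[2])/d[2]
def pt(f,u,v):
    o,d=ray(f,u,v);return o+d*f['range_z'][int(round(v)),int(round(u))]
def proj(f,p):
    q=np.linalg.inv(f['T'])@np.append(p,1);K=f['mtx'];return K[0,0]*q[0]/-q[2]+K[0,2],K[1,2]-K[1,1]*q[1]/-q[2]
def tri(f1,p1,f2,p2):
    o1,d1=ray(f1,*p1);o2,d2=ray(f2,*p2)
    a=np.linalg.lstsq(np.c_[d1,-d2],o2-o1,rcond=None)[0];A=o1+a[0]*d1;B=o2+a[1]*d2;return (A+B)/2,np.linalg.norm(A-B)
E
python3 - <<'E'
from h import *
for n in['scene','top','wrist']:
    f=snap(n,n+'0');print(n,f.keys(),f['T'].round(2).tolist(),f['mtx'].round(1).tolist())
print(status.get_state())
E
```

```text
pics
scene dict_keys(['img', 'range_z', 'mtx', 'T']) [[-0.66, -0.62, 0.42, 1112.12], [0.75, -0.54, 0.37, 470.45], [-0.01, 0.57, 0.82, 1204.0], [0.0, 0.0, 0.0, 1.0]] [[387.4, 0.0, 281.9], [0.0, 387.4, 206.7], [0.0, 0.0, 1.0]]
top dict_keys(['img', 'range_z', 'mtx', 'T']) [[0.01, 0.99, -0.1, 414.53], [-1.0, 0.01, -0.01, -27.89], [-0.01, 0.1, 0.99, 1451.28], [0.0, 0.0, 0.0, 1.0]] [[471.3, 0.0, 273.9], [0.0, 471.3, 211.7], [0.0, 0.0, 1.0]]
wrist dict_keys(['img', 'range_z', 'mtx', 'T_tool_cam', 'T']) [[0.32, -0.91, -0.25, 137.9], [0.95, 0.31, 0.09, 639.88], [-0.0, -0.26, 0.96, 382.38], [0.0, 0.0, 0.0, 1.0]] [[348.6, 0.0, 275.7], [0.0, 348.6, 207.6], [0.0, 0.0, 1.0]]
{'t': 0.15, 'joints': array([-1.27249777,  0.61568326, -0.01260567,  1.42448646,  0.00809409,
        1.10339869, -0.04038804]), 'joint_vel': array([ 0.0002224 , -0.00193264,  0.0006764 , -0.00539595, -0.000624  ,
        0.00149352, -0.00104159]), 'effort': array([ 1.14417475e-03, -4.59347677e+01,  2.09745797e-01, -1.65942943e+01,
       -6.10564230e-02,  1.81693834e-02,  1.60569966e-04]), 'ee_pos': array([207.2288002 , 615.46221322, 217.77097627]), 'eef_rot': array([-5.07805542e-01, -3.09998022e+00,  2.98917365e-03]), 'ft_force': array([-0.36797757,  0.65891606,  0.91208613]), 'torque': array([-0.06230487,  0.03784856, -0.03037316]), 'grip_width': 93.1098344396536}
```

View pics/scene0.png

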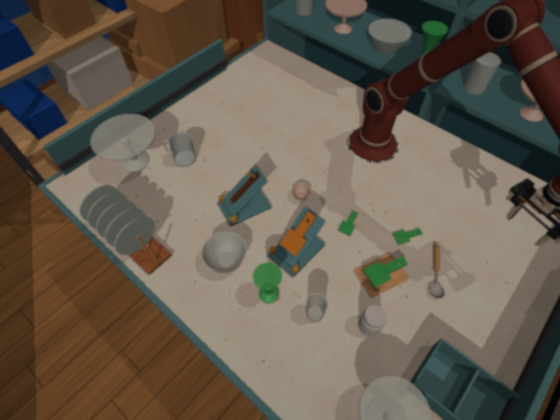

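View pics/top0.png

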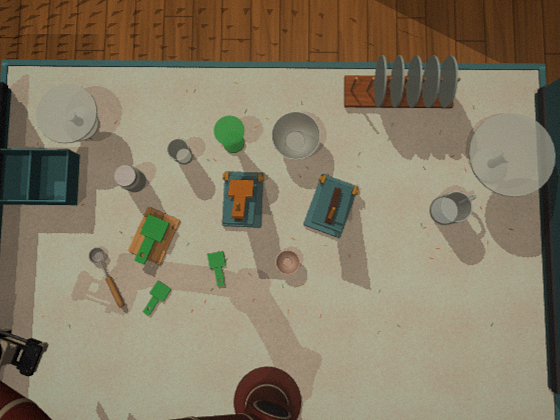

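View pics/wrist0.png

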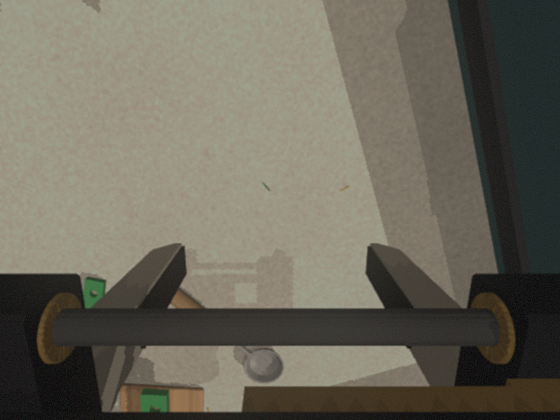

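Scene: three green paddles: top view (152,232) on the wooden cradle, (217,267) and (157,297) lying on the table. The one on the cradle is the largest and matches the description. The amber stand is at (243,200). The free stand, with no paddle, is at (332,205). I'll enlarge these next.

```bash
python3 - <<'E'
from h import *
f=load('top0');s=load('scene0')
a=cv2.resize(f['img'][190:320,100:260],None,fx=4,fy=4,interpolation=cv2.INTER_CUBIC)
b=cv2.resize(f['img'][160:250,290:370],None,fx=6,fy=6,interpolation=cv2.INTER_CUBIC)
c=cv2.resize(s['img'][150:310,200:420],None,fx=3.5,fy=3.5,interpolation=cv2.INTER_CUBIC)
cv2.imwrite('pics/ca.png',a);cv2.imwrite('pics/cb.png',b);cv2.imwrite('pics/cc.png',c)
for n,g in(('top',f),('scene',s)):
    hsv=cv2.cvtColor(g['img'],cv2.COLOR_BGR2HSV)
    m=cv2.inRange(hsv,(45,120,60),(75,255,255))
    k,l,st,ce=cv2.connectedComponentsWithStats(m)
    for i in range(1,k):
        if st[i,4]>40: print(n,st[i],ce[i].round(1))
E
```

```text
top [214 116  30  37 823] [229.9 133.2]
top [135 214  34  50 757] [150.9 235.5]
top [208 252  17  34 324] [217.1 264.8]
top [143 281  28  34 354] [156.8 295.6]
scene [422  21  26  32 458] [433.5  32.4]
scene [339 212  18  23 167] [347.7 224.5]
scene [394 230  27  14 177] [404.6 235.5]
scene [364 257  43  30 578] [382.1 271. ]
scene [255 264  26  38 696] [267.6 280.8]
```

View pics/ca.png

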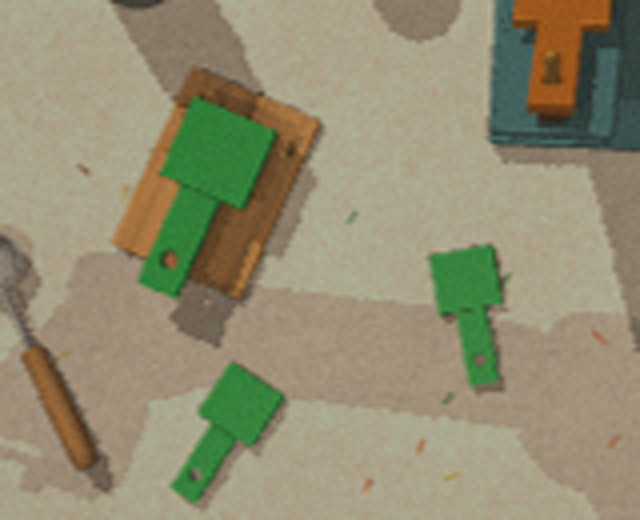

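View pics/cb.png

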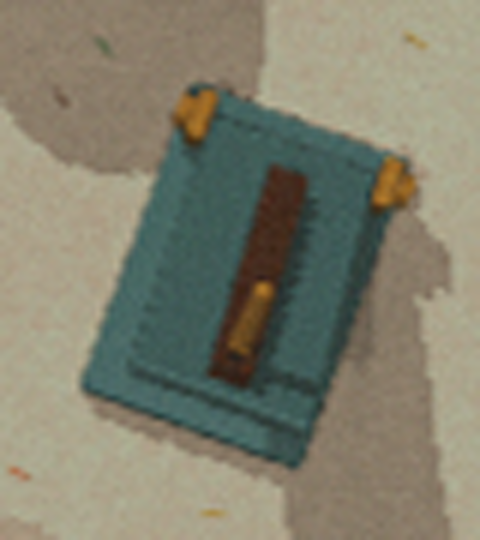

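View pics/cc.png

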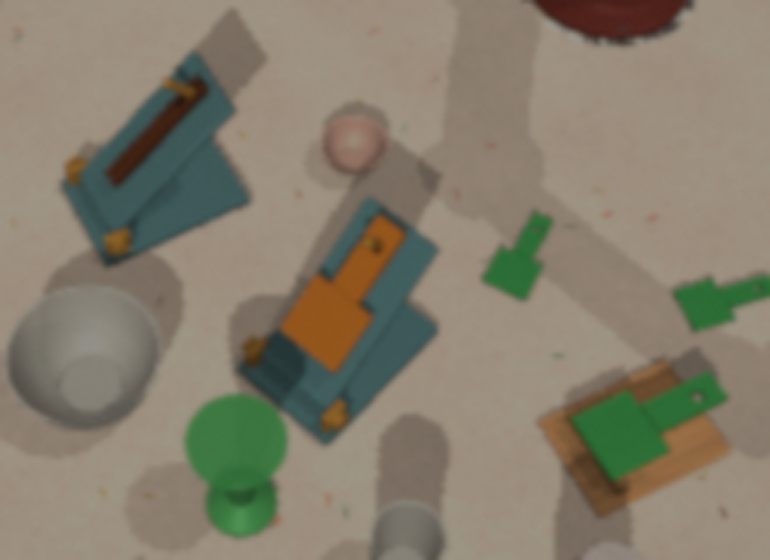

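Confirmed: the largest green paddle lies on the cradle, with its hole at crop (170,260), i.e. top image (142,255), on the robot side. The free stand's peg root is at about top (330,218), its tip at about (334,208). Next I'll measure both from depth and colour.

```bash
python3 - <<'E'
from h import *
f=load('top0');s=load('scene0')
# paddle
for n,g,box in(('top',f,(130,208,175,270)),('scene',s,(355,250,412,295))):
    hsv=cv2.cvtColor(g['img'],cv2.COLOR_BGR2HSV); m=cv2.inRange(hsv,(45,120,40),(78,255,255))
    x0,y0,x1,y1=box; mm=np.zeros_like(m);mm[y0:y1,x0:x1]=m[y0:y1,x0:x1]
    cs,h=cv2.findContours(mm,cv2.RETR_CCOMP,cv2.CHAIN_APPROX_NONE)
    for c,hh in zip(cs,h[0]):
        if len(c)<5: continue
        P=np.array([onz(g,u,v,34)[:2] for u,v in c[:,0]])
        print(n,'hole' if hh[3]>=0 else 'out',len(c),c[:,0].mean(0),P.mean(0).round(1),cv2.minAreaRect(P.astype(np.float32)))
    v,u=np.nonzero(mm); P=np.array([onz(g,a,b,34)[:2] for a,b in zip(u,v)]); 
    w,V=np.linalg.eigh(np.cov(P.T)); print('centroid',P.mean(0).round(1),'axis',V[:,1].round(3)); Z=np.array([pt(g,a,b) for a,b in zip(u,v)]); print('depth z',np.median(Z[:,2]))
# stand: board plane
for n,g,box in(('top',f,(300,170,362,245)),('scene',s,(212,160,275,225))):
    x0,y0,x1,y1=box;Q=[]
    hsv=cv2.cvtColor(g['img'],cv2.COLOR_BGR2HSV)
    for v in range(y0,y1):
        for u in range(x0,x1):
            p=pt(g,u,v)
            if p[2]>12: Q.append(np.r_[p,hsv[v,u],u,v])
    Q=np.array(Q); np.save('pics/Q%s.npy'%n,Q)
    br=(Q[:,3]<20)&(Q[:,4]>90)&(Q[:,5]<110); bl=(Q[:,3]>80)&(Q[:,3]<105)
    for nm,k in(('rail',br),('board',bl)):
        P=Q[k,:3]; 
        for _ in range(6):
            c=P.mean(0);U,S,Vt=np.linalg.svd(P-c,full_matrices=False);nn=Vt[2]*np.sign(Vt[2][2]);d=(P-c)@nn; P=P[abs(d)<max(3,2*np.median(abs(d)))]
        print(n,nm,k.sum(),len(P),'c',c.round(1),'n',nn.round(3),'elev',np.degrees(np.arcsin(nn[2])).round(1),'long',Vt[0].round(3),'rms',d.std().round(2),P[:,2].min(),P[:,2].max())
E
```

```text
top out 125 [149.72  237.648] [480.8 360.3] ((474.0796203613281, 363.03033447265625), (69.92924499511719, 143.7235870361328), 67.85999298095703)
top hole 14 [142.14285714 254.5       ] [429.8 381.1] ((429.82110595703125, 381.5566101074219), (15.113019943237305, 14.637992858886719), 46.667747497558594)
centroid [487.3 357.1] axis [-0.928  0.372]
depth z 34.363216567587415
scene out 100 [384.4  269.92] [481.1 359.3] ((473.7212219238281, 362.0312194824219), (68.9203109741211, 143.72190856933594), 68.08377075195312)
scene hole 13 [398.69230769 262.92307692] [429.  381.4] ((428.38018798828125, 381.6182861328125), (16.825624465942383, 16.031972885131836), 77.4380874633789)
centroid [489.6 355.8] axis [-0.931  0.365]
depth z 35.28568149604018
top rail 234 146 c [ 583.8 -184.4  108.6] n [ 0.596 -0.24   0.766] elev 50.0 long [-0.717  0.27   0.642] rms 1.38 68.65715593610025 159.14113746439102
top board 1491 873 c [ 580.5 -183.    94.4] n [ 0.622 -0.193  0.759] elev 49.4 long [-0.698  0.302  0.649] rms 3.89 12.444238454900415 158.15893342481058
scene rail 230 123 c [ 584.6 -180.2  107.5] n [0.67  0.006 0.743] elev 48.0 long [ 0.741 -0.083 -0.667] rms 1.43 25.876115645261052 160.16495869081496
scene board 1209 634 c [ 583.7 -161.    67.8] n [-0.223 -0.964  0.145] elev 8.3 long [ 0.554 -0.248 -0.794] rms 9.69 12.08517558859262 157.3167466556515
```

```bash
cat >> h.py <<'E'
def delta(p,Rt=None):
    s=status.get_state();Rc=R.from_rotvec(s['eef_rot']);d=Rc.inv().apply(np.array(p)-s['ee_pos'])/10
    w=(Rc.inv()*Rt).as_rotvec() if Rt is not None else np.zeros(3)
    print('t',round(s['t'],2),'pos',s['ee_pos'].round(1),'delta cm',d.round(2),'|d|',np.linalg.norm(d).round(2),'turn',w.round(3),'F',s['ft_force'].round(1),'w',round(s['grip_width'],1))
    return d,w
def frame(x,z):
    "tool frame: x along given, z as given"
    z=np.array(z,float)/np.linalg.norm(z);x=np.array(x,float);x-=z*(x@z);x/=np.linalg.norm(x);return R.from_matrix(np.c_[x,np.cross(z,x),z])
E
python3 - <<'E'
from h import *
a=np.radians(158.1);delta([455.4,370.7,180],frame([np.cos(a),np.sin(a),0],[0,0,-1]))
E
```

```text
t 0.15 pos [207.2 615.5 217.8] delta cm [-31.33 -15.27   3.81] |d| 35.06 turn [-0.002  0.     0.057] F [-0.4  0.7  0.9] w 93.1
```

```bash
python3 -m inch '[[[1,-3.4,-1.7,0.2,0,0,0.01],[1,-3.4,-1.7,0.2,0,0,0.01],[1,-3.4,-1.7,0.3,0,0,0.01],[1,-3.4,-1.7,0.3,0,0,0.01],[1,-3.4,-1.7,0.4,0,0,0.01],[1,-3.4,-1.7,0.4,0,0,0],[1,-3.4,-1.7,0.4,0,0,0],[1,-3.4,-1.7,0.4,0,0,0],[1,-3.4,-1.7,0.4,0,0,0],[1,0,0,0,0,0,0]]]' 20
python3 - <<'E'
from h import *
a=np.radians(158.1);delta([455.4,370.7,180],frame([np.cos(a),np.sin(a),0],[0,0,-1]))
E
```

```text
t: 0.98
ee_pos: [445.1, 356.6, 180.1]
eef_rot: [-0.57, -3.083, 0.01]
ft_force: [1.3, -1.3, -0.3]
grip_width: 92.9
t 0.98 pos [445.1 356.6 180.1] delta cm [-0.46  1.68 -0.01] |d| 1.74 turn [-0.007 -0.005  0.016] F [ 1.3 -1.3 -0.3] w 92.9
```

```bash
python3 -m inch '[[[1,-0.4,1.7,0,0,0,0.01],[1,0,0,0,0,0,0],[1,0,0,0,0,0,0],[1,0,0,0,0,0,0]]]'
python3 - <<'E'
from h import *
f=snap('wrist','w1')
a=np.radians(158.1);delta([455.4,370.7,180],frame([np.cos(a),np.sin(a),0],[0,0,-1]))
hsv=cv2.cvtColor(f['img'],cv2.COLOR_BGR2HSV); m=cv2.inRange(hsv,(45,120,40),(78,255,255))
cs,h=cv2.findContours(m,cv2.RETR_CCOMP,cv2.CHAIN_APPROX_NONE)
for c,hh in zip(cs,h[0]):
    if len(c)<40: continue
    P=np.array([onz(f,u,v,34)[:2] for u,v in c[:,0]])
    print('hole' if hh[3]>=0 else 'out',len(c),c[:,0].mean(0),P.mean(0).round(1),cv2.minAreaRect(P.astype(np.float32)))
E
```

```text
t: 1.32
ee_pos: [456.8, 365.9, 178.5]
eef_rot: [-0.6, -3.076, 0.017]
ft_force: [-0.7, -0.6, 1.0]
grip_width: 93.0
t 1.37 pos [456.4 365.9 178.4] delta cm [ 0.27  0.4  -0.16] |d| 0.51 turn [-0.013 -0.006 -0.003] F [-0.5 -0.1  0.7] w 93.0
out 219 [ 40.70776256 181.92237443] [363.9 172.4] ((366.8845520019531, 175.02044677734375), (48.814483642578125, 21.987789154052734), 12.05683422088623)
out 51 [166.43137255  41.01960784] [301.7 331.5] ((301.7879943847656, 332.4478454589844), (14.555747032165527, 6.6071882247924805), 87.4474105834961)
```

View pics/w1.png

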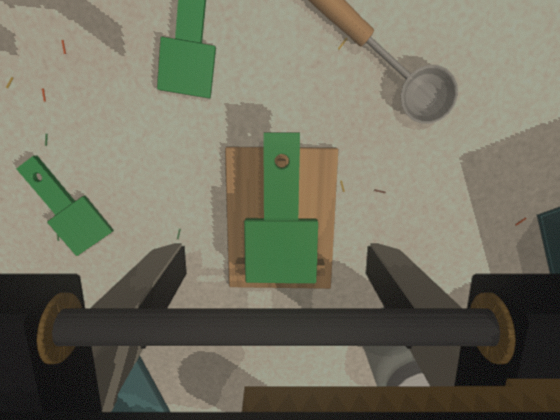

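```bash
python3 - <<'E'
from h import *
f=load('w1')
hsv=cv2.cvtColor(f['img'],cv2.COLOR_BGR2HSV); m=cv2.inRange(hsv,(40,100,25),(80,255,255))
m[:,:215]=0;m[:120]=0;m[290:]=0
cs,h=cv2.findContours(m,cv2.RETR_CCOMP,cv2.CHAIN_APPROX_NONE)
for c,hh in zip(cs,h[0]):
    if len(c)<20: continue
    P=np.array([onz(f,u,v,34)[:2] for u,v in c[:,0]])
    print('hole' if hh[3]>=0 else 'out',len(c),c[:,0].mean(0),P.mean(0).round(1),cv2.minAreaRect(P.astype(np.float32)))
v,u=np.nonzero(m);print('z',np.median([pt(f,a,b)[2] for a,b in zip(u,v)]))
# hole floor dark: use brown pix bounded
print(onz(f,282,161,34), onz(f,281.5,132,34),onz(f,281,283,34),onz(f,264,190,34),onz(f,299,190,34))
E
```

```text
out 432 [281.02083333 214.46296296] [475.4 362.9] ((471.09771728515625, 364.06884765625), (68.50531005859375, 142.3030242919922), 68.13043212890625)
hole 47 [281.59574468 160.63829787] [427.8 382.6] ((427.9489440917969, 382.6373596191406), (14.440995216369629, 15.04556941986084), 22.825458526611328)
z 32.691047633192966
[428.20236413 382.77666723  34.        ] [404.6591531  391.72692003  34.        ] [538.26485468 337.69727789  34.        ] [446.50651768 357.8632006   34.        ] [458.36142547 387.30631147  34.        ]
```

```bash
python3 - <<'E'
from h import *
a=np.radians(159);
n=np.array([.6,-.235,.766]);
delta([589,-187,300],frame([np.cos(a),np.sin(a),0],[0,0,-1]))
delta([589,-187,300],frame([np.cos(a),np.sin(a),0.9],-n))
E
```

```text
t 1.37 pos [456.4 365.9 178.4] delta cm [-32.98 -46.42 -11.76] |d| 58.15 turn [-0.013 -0.006 -0.018] F [-0.5 -0.1  0.7] w 93.0
t 1.37 pos [456.4 365.9 178.4] delta cm [-32.98 -46.42 -11.76] |d| 58.15 turn [-0.01   0.693 -0.02 ] F [-0.5 -0.1  0.7] w 93.0
```

```bash
python3 -m inch '[[[1,0,0,-4,0,0,0],[1,0,0,-4,0,0,0],[1,-1.5,-2,-3,0,0,0],[1,-2.2,-3.2,-1,0,0,0],[1,-2.2,-3.2,0,0,0,0],[1,-2.2,-3.2,0,0,0,0],[1,-2.2,-3.2,0,0,0,0],[1,-2.2,-3.2,0,0,0,0],[1,-2.2,-3.2,0,0,0,0],[1,-2.2,-3.2,0,0,0,0]]]'
python3 -m inch '[[[1,-2.2,-3.2,0,0,0,0],[1,-2.2,-3.2,0,0,0,0],[1,-2.2,-3.2,0,0,0,0],[1,-2.2,-3.2,0,0,0,0],[1,-2.2,-3.2,0,0,0,0],[1,-2.2,-3.2,0,0,0,0],[1,-1.1,-1.2,0,0,0,0],[1,0,0,0,0,0,0]]]'
python3 - <<'E'
from h import *
a=np.radians(159);
n=np.array([.6,-.235,.766]);
delta([589,-187,300],frame([np.cos(a),np.sin(a),0.9],-n))
print(status.get_state()['joints'].round(2))
E
```

```text
t: 2.2
ee_pos: [517.3, 88.1, 305.4]
eef_rot: [-0.525, -3.082, 0.009]
ft_force: [0.6, 0.1, 0.3]
grip_width: 93.0
t: 2.87
ee_pos: [582.5, -166.0, 305.7]
eef_rot: [-0.522, -3.082, 0.013]
ft_force: [-0.8, -0.4, 0.9]
grip_width: 93.4
t 2.87 pos [ 582.5 -166.   305.7] delta cm [-1.31 -1.77  0.57] |d| 2.27 turn [-0.026  0.685  0.028] F [-0.8 -0.4  0.9] w 93.4
[ 0.15  0.49  0.15  1.41 -0.06  1.26  1.53]
```

```bash
python3 -m inch '[[[1,-0.6,-0.8,0,0,0.12,0.01],[1,-0.6,-0.8,0,0,0.12,0.01],[1,0,0,0,0,0.12,0.01],[1,0,0,0,0,0.12,0],[1,0,0,0,0,0.12,0],[1,0,0,0,0,0.09,0],[1,0,0,0,0,0,0],[1,0,0,0,0,0,0]]]'
python3 - <<'E'
from h import *
a=np.radians(159);
n=np.array([.6,-.235,.766]);
f=snap('wrist','w2')
delta([589,-187,300],frame([np.cos(a),np.sin(a),0.9],-n))
print(status.get_state()['joints'].round(2))
E
```

```text
t: 3.53
ee_pos: [560.3, -158.7, 279.4]
eef_rot: [-0.427, -2.463, -0.155]
ft_force: [0.2, 0.4, 0.4]
grip_width: 93.1
t 3.58 pos [ 559.9 -158.8  278.7] delta cm [-1.65 -1.65 -3.94] |d| 4.58 turn [-0.011  0.05   0.021] F [ 0.3  0.4 -1.5] w 92.9
[ 0.28  0.85 -0.02  0.96 -0.05  1.98  1.48]
```

View pics/w2.png

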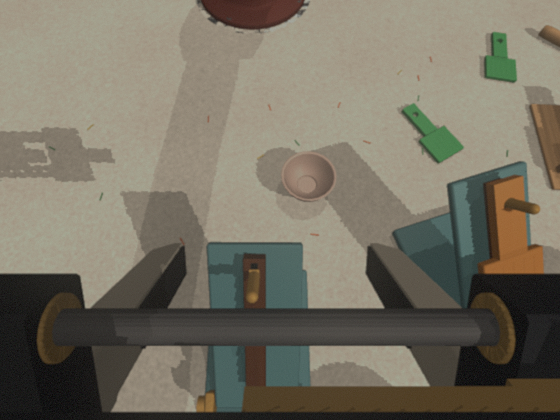

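```bash
python3 - <<'E'
from h import *
from scipy.optimize import least_squares
D=[(650,218,.615,1.424,1.103),(605.7,305.7,.49,1.41,1.26),(582.,278.7,.85,.96,1.98)]
A=[];B=[]
for r,z,a,b,c in D:
    A.append([np.sin(a),np.sin(a+b),np.sin(a+b+c),0]);B.append(r);A.append([np.cos(a),np.cos(a+b),np.cos(a+b+c),1]);B.append(z)
x,res,_,_=np.linalg.lstsq(np.array(A),np.array(B),rcond=None);print(x,np.array(A)@x-B)
a,b,L,h=x
def ik(r,z,t):
    wr=r+L*np.sin(t);wz=z+L*np.cos(t)-h; d=np.hypot(wr,wz);c=(d*d-a*a-b*b)/(2*a*b)
    q4=np.arccos(c);q2=np.arctan2(wr,wz)-np.arctan2(b*np.sin(q4),a+b*np.cos(q4));return q2,q4,np.pi+t-q2-q4
for args in[(565,150,.7),(565,150,.6),(565,150,.5),(605,190,.7),(605,190,.6),(605,190,.5),(605,190,.4)]: print(args,np.round(ik(*args),2))
E
```

```text
[549.95322086 373.02572896 320.53804211 259.61106203] [ 0.05046978  1.91968846  0.21658146 -1.92620648 -0.00498467  0.00651802]
(565, 150, 0.7) [0.95 1.14 1.75]
(565, 150, 0.6) [0.89 1.23 1.63]
(565, 150, 0.5) [0.83 1.31 1.5 ]
(605, 190, 0.7) [0.99 0.92 1.93]
(605, 190, 0.6) [0.92 1.02 1.8 ]
(605, 190, 0.5) [0.86 1.12 1.66]
(605, 190, 0.4) [0.8  1.22 1.53]
```

```bash
python3 -m inch '[[[1,-1.5,0,0,0,-0.1,0],[1,-2,-1,0,0,-0.1,0],[1,-2,-1,0,0,-0.1,0],[1,-2,0,0,0,-0.05,0],[1,-1,0,0,0,0,0],[1,0,0,0,0,0,0],[1,0,0,0,0,0,0]]]'
python3 - <<'E'
from h import *
f=snap('wrist','w3')
delta([589,-187,300])
print(status.get_state()['joints'].round(2))
E
```

```text
t: 4.17
ee_pos: [627.7, -193.8, 246.4]
eef_rot: [-0.47, -2.83, -0.081]
ft_force: [0.7, -0.4, 0.7]
grip_width: 93.3
t 4.22 pos [ 627.8 -193.6  246.4] delta cm [ 5.2  -0.58 -4.09] |d| 6.65 turn [0. 0. 0.] F [0.6 0.7 0.3] w 92.9
[ 0.29  0.77 -0.02  1.06 -0.01  1.59  1.51]
```

View pics/w3.png

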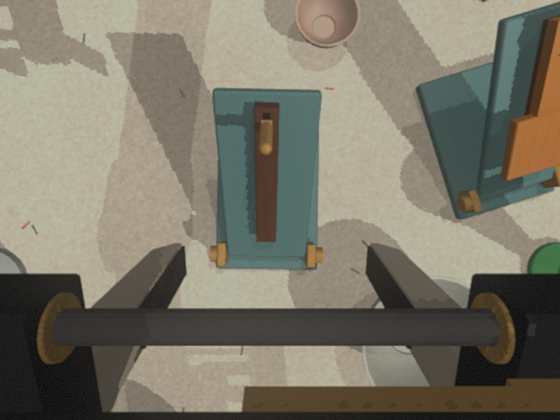

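```bash
python3 - <<'E'
from h import *
f=load('w3')
cv2.imwrite('pics/cw3.png',cv2.resize(f['img'][80:180,205:330],None,fx=6,fy=6,interpolation=cv2.INTER_CUBIC))
hsv=cv2.cvtColor(f['img'],cv2.COLOR_BGR2HSV)
def fit(P,tol):
    for _ in range(10):
        c=P.mean(0);U,S,Vt=np.linalg.svd(P-c,full_matrices=False);n=Vt[2]*np.sign(Vt[2][2]);d=(P-c)@n
        k=abs(d)<max(tol,2.5*np.median(abs(d)));P=P[k]
    return c,n,Vt,d,P
def pts(box,cond):
    x0,y0,x1,y1=box;return np.array([[*pt(f,u,v),u,v] for v in range(y0,y1) for u in range(x0,x1) if f['range_z'][v,u]>0 and cond(hsv[v,u])])
rail=pts((258,160,275,238),lambda h:h[0]<15 or h[0]>170);c,n,V,d,P=fit(rail[:,:3],1)
print('rail',len(rail),len(P),c.round(1),n.round(3),np.degrees(np.arcsin(n[2])).round(1),d.std().round(2),'long',V[0].round(3))
bd=np.vstack([pts((222,100,250,235),lambda h:80<h[0]<105),pts((285,100,312,235),lambda h:80<h[0]<105)]);cb,nb,V,d,P=fit(bd[:,:3],1)
print('board',len(bd),len(P),cb.round(1),nb.round(3),np.degrees(np.arcsin(nb[2])).round(1),d.std().round(2),'gap',(c-cb)@nb)
x=np.array([f['range_z'][v,266] for v in range(95,250,5)]).round(0);print(x)
for v in (170,200,230): print(v,[ (u,int(hsv[v,u,0]),round(float(pt(f,u,v)@nb-cb@nb),1)) for u in range(250,284,2)])
E
```

```text
rail 1321 1211 [ 591.7 -188.3   98.5] [ 0.594 -0.217  0.775] 50.8 0.46 long [ 0.729 -0.263 -0.632]
board 7395 5957 [ 561.  -179.1  109. ] [ 0.596 -0.216  0.774] 50.7 0.48 gap 12.094412380318627
[276. 279. 273. 271. 274. 275. 271. 264. 256. 250. 247. 249. 297. 298.
 302. 305. 310. 313. 315. 319. 322. 327. 330. 335. 337. 343. 346. 350.
 354. 359. 382.]
170 [(250, 86, 0.2), (252, 84, -0.1), (254, 84, -0.3), (256, 10, 12.0), (258, 9, 12.8), (260, 10, 12.3), (262, 10, 11.0), (264, 11, 12.7), (266, 11, 12.3), (268, 9, 12.0), (270, 9, 12.0), (272, 12, 12.7), (274, 11, 12.3), (276, 11, 11.9), (278, 84, -1.0), (280, 85, -0.1), (282, 86, -0.4)]
200 [(250, 86, -0.5), (252, 88, -0.2), (254, 83, -0.2), (256, 11, 12.2), (258, 11, 11.5), (260, 12, 11.9), (262, 10, 12.5), (264, 12, 12.1), (266, 11, 11.6), (268, 10, 10.3), (270, 12, 12.1), (272, 10, 12.5), (274, 10, 13.0), (276, 10, 12.9), (278, 86, -0.6), (280, 85, -0.3), (282, 84, -1.2)]
230 [(250, 85, -0.0), (252, 83, 0.4), (254, 86, 0.0), (256, 20, 12.1), (258, 10, 11.9), (260, 11, 12.6), (262, 12, 12.4), (264, 11, 12.3), (266, 10, 12.1), (268, 12, 11.9), (270, 10, 12.9), (272, 11, 12.3), (274, 10, 11.8), (276, 76, 0.2), (278, 85, -0.0), (280, 84, 0.0), (282, 84, -0.3)]
```

View pics/cw3.png

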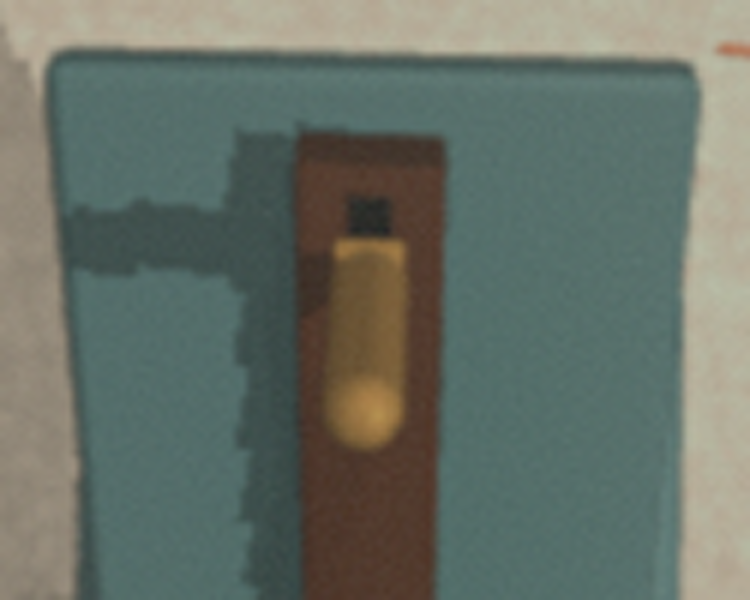

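```bash
cat >> h.py <<'E'
n=np.array([.595,-.2165,.7745]);n/=np.linalg.norm(n)
c0=np.array([591.7,-188.3,98.5]) # on rail surface
xs=np.cross([0,0,1],n);ys=-xs/np.linalg.norm(xs)
ys=np.cross(n,np.array([0,0,1.]));ys/=np.linalg.norm(ys);xs=np.cross(ys,n)
def onrail(f,u,v,off):
    o,d=ray(f,u,v);return o+d*((c0+off*n-o)@n)/(d@n)
def S(p): p=np.array(p)-c0;return np.array([p@xs,p@ys,p@n])
def W(a): return c0+a[0]*xs+a[1]*ys+a[2]*n
E
python3 - <<'E'
from h import *
f=load('w3');print(xs,ys)
g=lambda a,b,off:S(onrail(f,205+a/6,80+b/6,off)).round(1)
print('rail top',g(297,136,0),g(443,138,0),g(300,165,0),g(443,165,0))
print('rail side',S(onrail(f,256.7,200,0)),S(onrail(f,276.5,200,0)),S(onrail(f,257,240,0)),S(onrail(f,275.5,240,0)))
print('slot top',g(368,198,0))
print('root',g(335,239,0),g(405,239,0),'side lower',g(330,260,0))
print('tip sphere',g(365,410,35),'tip low', g(365,450,35))
P=pt(f,265.8,148.3);print('tip depth',S(P))
# depth pts of brass
hsv=cv2.cvtColor(f['img'],cv2.COLOR_BGR2HSV)
Q=[[*S(pt(f,u,v)),u,v] for v in range(116,158) for u in range(256,278)];Q=np.array(Q);k=Q[:,2]>4;Q=Q[k]
print('max',Q[:,2].max(),'y mid',np.median(Q[:,1]))
for a in range(4,42,4):
    q=Q[(Q[:,2]>=a)&(Q[:,2]<a+4)]
    if len(q):print(a,len(q),q[:,0].max().round(1),np.percentile(q[:,0],95).round(1),q[:,1].min().round(1),q[:,1].max().round(1))
E
```

```text
[-0.72754455  0.2647284   0.63292796] [-0.34193327 -0.93972423  0.        ]
rail top [93.9  9.2  0. ] [94.1 -9.5  0. ] [90.   8.9  0. ] [90.5 -9.6  0. ]
rail side [-1.26744335e-01  8.67762438e+00 -1.21463355e-14] [ 3.11412084e-01 -9.85220681e+00  2.42821252e-14] [-5.19237450e+01  9.00994495e+00 -8.12279555e-15] [-5.14634720e+01 -1.00183636e+01  7.64992327e-14]
slot top [85.8  0.1  0. ]
root [80.   4.4  0. ] [80.2 -4.8  0. ] side lower [77.   5.1 -0. ]
tip sphere [74.  -0.4 35. ] tip low [68.5 -0.5 35. ]
tip depth [76.79471674 -0.53169521 40.01755982]
max 259.3041875641764 y mid 0.07919908357405314
4 23 80.1 79.6 -4.6 4.9
8 31 80.2 79.7 -4.6 4.8
12 33 80.1 79.8 -4.7 4.6
16 28 80.0 79.7 -4.0 5.2
20 31 79.8 79.6 -4.0 5.1
24 30 79.9 79.6 -4.1 4.9
28 39 80.2 79.9 -4.1 4.8
32 39 80.5 79.9 -4.2 5.2
36 115 79.2 78.8 -4.2 4.5
40 10 77.1 76.8 -0.7 2.9
```

Peg root upper edge at w3 (266.7,119.8) and dome at (265.8,148.3). Both put the peg axis at x≈75, y≈0 in my rail frame, so it is well located. Next I'll return for the pick.

```bash
cat >> h.py <<'E'
a_=np.radians(158.13);Rp=frame([np.cos(a_),np.sin(a_),0],[0,0,-1]);Rs=frame(xs,-n)
E
python3 -m inch '[[[1,0,0,-3.5,0,-0.12,0],[1,0,0,-3.5,0,-0.12,0],[1,0,1,-2,0,-0.11,0],[1,1,3,0,0,0,0],[1,2.1,3.2,0,0,0,0],[1,2.1,3.2,0,0,0,0],[1,2.1,3.2,0,0,0,0],[1,2.1,3.2,0,0,0,0],[1,2.1,3.2,0,0,0,0],[1,2.1,3.2,0,0,0,0]]]'
python3 - <<'E'
from h import *
delta([453.5,371.2,200],Rp)
E
```

```text
t: 5.05
ee_pos: [586.1, 65.3, 322.8]
eef_rot: [0.527, 3.018, -0.012]
ft_force: [0.9, 0.3, -0.0]
grip_width: 92.8
t 5.05 pos [586.1  65.3 322.8] delta cm [23.74 24.22 10.6 ] |d| 35.53 turn [0.007 0.078 0.036] F [ 0.9  0.3 -0. ] w 92.8
```

```bash
python3 -m inch '[[[1,2.7,2.7,0,0,0.08,0.03],[1,2.7,2.7,0,0,0,0],[1,2.7,2.7,0,0,0,0],[1,2.7,2.7,0,0,0,0],[1,2.7,2.7,1,0,0,0],[1,2.7,2.7,3,0,0,0],[1,2.6,2.6,3,0,0,0],[1,2.5,2.5,3,0,0,0],[1,1,1,0,0,0,0],[1,0,0,0,0,0,0]]]'
python3 - <<'E'
from h import *
delta([453.5,371.2,100],Rp)
E
```

```text
t: 5.88
ee_pos: [445.6, 364.4, 239.6]
eef_rot: [-0.547, -3.09, -0.031]
ft_force: [-0.2, 0.7, 1.0]
grip_width: 92.8
t 5.88 pos [445.6 364.4 239.6] delta cm [-0.6   0.65 13.97] |d| 14.0 turn [ 0.019 -0.007  0.031] F [-0.2  0.7  1. ] w 92.8
```

```bash
python3 -m inch '[[[1,-0.5,0.6,3,0.02,-0.01,0.03],[1,0,0,3.5,0,0,0],[1,0,0,3.5,0,0,0],[1,0,0,3,0,0,0],[1,0,0,0,0,0,0],[1,0,0,0,0,0,0]]]'
python3 - <<'E'
from h import *
delta([453.5,371.2,17],Rp)
f=snap('wrist','w4')
E
```

```text
t: 6.38
ee_pos: [457.2, 368.3, 112.7]
eef_rot: [0.592, 3.071, 0.006]
ft_force: [-0.5, 0.6, 0.3]
grip_width: 93.0
t 6.38 pos [457.2 368.3 112.7] delta cm [0.57 0.07 9.57] |d| 9.58 turn [0.007 0.013 0.001] F [-0.5  0.6  0.3] w 93.0
```

View pics/w4.png

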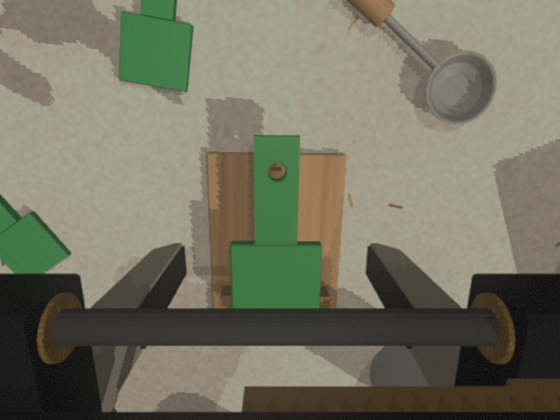

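```bash
python3 - <<'E'
from h import *
f=load('w4')
hsv=cv2.cvtColor(f['img'],cv2.COLOR_BGR2HSV); m=cv2.inRange(hsv,(40,100,25),(80,255,255))
m[:,:215]=0;m[:120]=0;m[306:]=0
cs,h=cv2.findContours(m,cv2.RETR_CCOMP,cv2.CHAIN_APPROX_NONE)
for c,hh in zip(cs,h[0]):
    if len(c)>20 and hh[3]>=0:
        H=np.array([onz(f,u,v,34)[:2] for u,v in c[:,0]]).mean(0)
        print(c[:,0].mean(0),H)
e=[]
for v in range(185,235,5):
    u=np.nonzero(m[v,240:320])[0]+240;e.append((onz(f,u.min()-.5,v,34)[:2]+onz(f,u.max()+.5,v,34)[:2])/2)
e=np.array(e);d=e[0]-e[-1];print('axis',np.degrees(np.arctan2(d[1],d[0])),e[0])
u=(d/np.linalg.norm(d));v=np.nonzero(m[:,277])[0];print('end',onz(f,277,v.min()-.5,34),'blade',onz(f,240,241,34))
t=H-28*u;print('neck',t);delta([*t,17],Rp)
E
```

```text
[276.63157895 171.21052632] [427.6527313  382.47389454]
axis 157.5663870055812 [436.65402157 378.39924458]
end [405.45752007 391.61246578  34.        ] blade [466.15091346 337.74824402  34.        ]
neck [453.53375617 371.78873887]
t 6.43 pos [457.1 367.9 112.9] delta cm [0.61 0.17 9.58] |d| 9.6 turn [0.006 0.013 0.   ] F [-0.9  0.2 -0.2] w 92.9
```

```bash
python3 -m inch '[[[1,0.6,0.1,1.5,0,0.01,0],[1,0,0,2,0,0,0],[1,0,0,2,0,0,0],[1,0,0,2,0,0,0],[1,0,0,0,0,0,0],[1,0,0,0,0,0,0]]]'
python3 - <<'E'
from h import *
delta([453.5,371.7,17],Rp)
E
```

```text
t: 6.93
ee_pos: [464.5, 375.9, 52.6]
eef_rot: [0.599, 3.058, 0.042]
ft_force: [0.0, 0.8, 0.5]
grip_width: 93.1
t 6.93 pos [464.5 375.9  52.6] delta cm [ 0.93 -0.91  3.51] |d| 3.75 turn [ 0.031  0.019 -0.005] F [0.  0.8 0.5] w 93.1
```

```bash
python3 -m inch '[[[1,0.9,-0.9,1,0.03,0.02,0],[1,0,0,0,0,0,0],[1,0,0,0,0,0,0]]]'
python3 - <<'E'
from h import *
delta([453.5,371.7,17],Rp)
E
```

```text
t: 7.18
ee_pos: [455.4, 372.5, 47.3]
eef_rot: [0.606, 3.079, 0.01]
ft_force: [0.0, -0.0, -0.2]
grip_width: 93.1
t 7.18 pos [455.4 372.5  47.3] delta cm [ 0.15 -0.17  3.02] |d| 3.03 turn [ 0.007  0.002 -0.007] F [ 0.  -0.  -0.2] w 93.1
```

```bash
python3 -m inch '[[[1,0.1,-0.1,1,0.01,0,-0.01],[1,0,0,0.8,0,0,0],[1,0,0,0,0,0,0],[1,0,0,0,0,0,0]]]'
python3 - <<'E'
from h import *
delta([453.5,371.7,17],Rp)
E
```

```text
t: 7.52
ee_pos: [454.8, 373.1, 29.6]
eef_rot: [0.588, 3.083, -0.002]
ft_force: [0.2, -0.6, -0.3]
grip_width: 93.0
t 7.52 pos [454.8 373.1  29.6] delta cm [ 0.08 -0.18  1.26] |d| 1.28 turn [-0.001  0.004  0.005] F [ 0.2 -0.6 -0.3] w 93.0
```

```bash
python3 -m inch '[[[1,0.1,-0.2,0.8,0,0,0.01],[1,0,0,0.5,0,0,0],[1,0,0,0,0,0,0],[1,0,0,0,0,0,0]]]'
python3 - <<'E'
from h import *
delta([453.5,371.7,17],Rp)
E
```

```text
t: 7.85
ee_pos: [452.6, 371.0, 14.5]
eef_rot: [0.605, 3.08, -0.004]
ft_force: [0.6, 0.5, -0.7]
grip_width: 92.7
t 7.85 pos [452.6 371.   14.5] delta cm [-0.06  0.09 -0.25] |d| 0.27 turn [-0.002  0.003 -0.006] F [ 0.6  0.5 -0.7] w 92.7
```

```bash
python3 -m inch '[[[1,0,0.1,-0.25,0,0,0],[1,0,0,0,0,0,0],[0,0,0,0,0,0,0],[0,0,0,0,0,0,0],[0,0,0,0,0,0,0],[0,0,0,0,0,0,0],[0,0,0,0,0,0,0],[0,0,0,0,0,0,0]]]' 35
python3 - <<'E'
from h import *
delta([453.5,371.7,17],Rp)
E
```

```text
t: 8.52
ee_pos: [453.7, 372.5, 18.0]
eef_rot: [0.605, 3.079, -0.002]
ft_force: [-0.1, -0.1, -0.3]
grip_width: 57.8
t 8.52 pos [453.7 372.5  18. ] delta cm [-0.02 -0.08  0.1 ] |d| 0.13 turn [-0.001  0.004 -0.006] F [-0.1 -0.1 -0.3] w 57.8
```

```bash
python3 -m inch '[[[0,0,0,0,0,0,0],[0,0,0,0,0,0,0],[0,0,0,0,0,0,0],[0,0,0,0,0,0,0],[0,0,0,0,0,0,0],[0,0,0,0,0,0,0],[0,0,0,0,0,0,0]]]' 35
python3 - <<'E'
from h import *
delta([453.5,371.7,17],Rp)
E
```

```text
t: 9.1
ee_pos: [453.4, 372.1, 18.1]
eef_rot: [0.605, 3.079, -0.003]
ft_force: [-0.3, -0.0, 0.2]
grip_width: 31.7
t 9.1 pos [453.4 372.1  18.1] delta cm [-0.02 -0.03  0.11] |d| 0.12 turn [-0.001  0.004 -0.007] F [-0.3 -0.   0.2] w 31.7
```

Gripped at a width of 31.7 mm. I'll lift.

```bash
python3 -m inch '[[[0,0,0,0,0,0,0],[0,0,0,-0.5,0,0,0],[0,0,0,-1,0,0,0],[0,0,0,-2,0,0,0],[0,0,0,-3,0,0,0],[0,0,0,-3,0,0,0],[0,0,0,-3,0,0,0],[0,0,0,-3,0,0,0],[0,0,0,0,0,0,0],[0,0,0,0,0,0,0]]]'
python3 - <<'E'
from h import *
delta([453.5,371.7,17],Rp)
f=snap('wrist','w5')
cv2.imwrite('pics/cw5.png',cv2.resize(f['img'][90:290,190:370],None,fx=3,fy=3,interpolation=cv2.INTER_CUBIC))
E
```

```text
t: 9.93
ee_pos: [450.6, 371.1, 182.1]
eef_rot: [-0.605, -3.081, 0.01]
ft_force: [-0.5, -0.4, -2.5]
grip_width: 31.7
t 9.93 pos [450.6 371.1 182.1] delta cm [-0.25  0.27 16.51] |d| 16.51 turn [-0.007 -0.    -0.006] F [-0.5 -0.4 -2.5] w 31.7
```

View pics/w5.png

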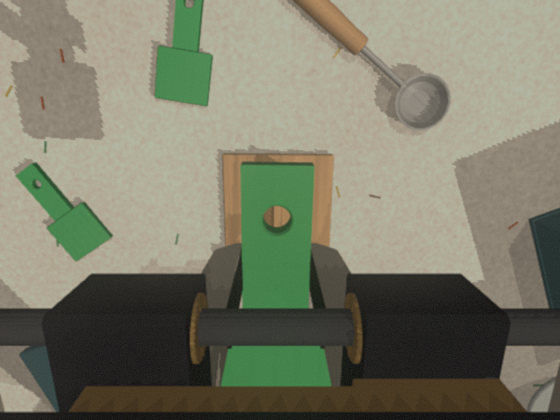

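```bash
cat >> h.py <<'E'
def paddle(f,verbose=1):
    "pose of held paddle in tool frame from wrist frame"
    g=dict(f);g['T']=f['T_tool_cam']
    hsv=cv2.cvtColor(f['img'],cv2.COLOR_BGR2HSV); m=cv2.inRange(hsv,(40,100,20),(80,255,255))
    mm=np.zeros_like(m);mm[150:305,235:322]=m[150:305,235:322]
    k,l,st,ce=cv2.connectedComponentsWithStats(mm);i=1+st[1:,4].argmax();mm=np.uint8(l==i)*255
    cs,h=cv2.findContours(mm,cv2.RETR_CCOMP,cv2.CHAIN_APPROX_NONE)
    v,u=np.nonzero(cv2.erode(mm,np.ones((5,5))));P=np.array([pt(g,a,b) for a,b in zip(u,v)])
    for _ in range(8):
        c=P.mean(0);V=np.linalg.svd(P-c,full_matrices=False)[2];nn=-V[2]*np.sign(V[2][2]);d=(P-c)@nn;P=P[abs(d)<max(1,2.5*np.median(abs(d)))]
    H=None
    for cc,hh in zip(cs,h[0]):
        if len(cc)>30 and hh[3]>=0:
            (uu,vv),_,_=cv2.fitEllipse(cc);o,dd=ray(g,uu,vv);H=o+dd*((c-o)@nn)/(dd@nn);pix=(uu,vv)
    if verbose: print('plane n(tool)',nn.round(4),'c',c.round(1),'sd',d.std().round(2),'hole pix',np.round(pix,1),'hole top(tool)',H.round(2),'hole ctr',(H-5*nn).round(2))
    e=[]
    for v in list(range(170,200,4))+list(range(232,245,4)):
        u=np.nonzero(mm[v])[0]
        q=[]
        for a in(u.min()-.5,u.max()+.5):
            o,dd=ray(g,a,v);q.append(o+dd*((c-o)@nn)/(dd@nn))
        e.append((q[0]+q[1])/2)
    e=np.array(e);p=np.polyfit(e[:,0],e[:,1],1)
    v0=np.nonzero(mm[:,275])[0].min()-.5;o,dd=ray(g,275,v0);E=o+dd*((c-o)@nn)/(dd@nn)
    if verbose: print('axis yaw in tool',p,'end',E.round(1))
    return nn,H-5*nn
E
python3 - <<'E'
from h import *
paddle(load('w5'))
E
```

```text
plane n(tool) [-0.0103 -0.0035 -0.9999] c [ 18.    1.1 -14.7] sd 0.47 hole pix [276.7 217.9] hole top(tool) [ 27.79   1.33 -14.81] hole ctr [27.84  1.35 -9.81]
axis yaw in tool [0.0138254  0.86001439] end [ 51.9   0.6 -15.1]
```

```bash
cat >> h.py <<'E'
h0=np.array([27.8,1.35,-10.])
def goal(k,dx=0,dy=0,h=h0): return W([75+dx,dy,5+k])-Rs.apply(h)
E
python3 -m inch '[[[0,0,0,-3,0,0,0],[0,0,0,-3,0,0,0],[0,-1.5,-2,-2,0,0,0],[0,-2,-3.2,-1,0,0,0],[0,-2,-3.2,0,0,0,0],[0,-2,-3.2,0,0,0,0],[0,-2,-3.2,0,0,0,0],[0,-2,-3.2,0,0,0,0],[0,-2,-3.2,0,0,0,0],[0,-2,-3.2,0,0,0,0]]]'
python3 - <<'E'
from h import *
print(goal(60),goal(0))
delta(goal(60),Rs)
E
```

```text
t: 10.82
ee_pos: [495.3, 86.3, 263.3]
eef_rot: [-0.56, -3.063, 0.027]
ft_force: [-0.2, -0.3, -1.4]
grip_width: 31.7
[ 589.61106316 -188.97649952  170.95578784] [ 553.92439856 -175.99135181  124.50314627]
t 10.82 pos [495.3  86.3 263.3] delta cm [-18.79 -22.21   9.27] |d| 30.53 turn [-0.017  0.661 -0.02 ] F [-0.2 -0.3 -1.4] w 31.7
```

```bash
python3 -m inch '[[[0,-2.2,-3.1,-0.5,-0.02,0,-0.02],[0,-2.4,-3.1,-0.5,0,0,0],[0,-2.4,-3.1,0,0,0,0],[0,-2.4,-3.1,0,0,0,0],[0,-2.4,-3.1,0,0,0,0],[0,-2.4,-3.1,0,0,0,0],[0,-2.4,-2.5,0,0,0,0],[0,0,0,0,0,0,0],[0,0,0,0,0,0,0]]]'
python3 - <<'E'
from h import *
delta(goal(80),Rs)
E
```

```text
t: 11.57
ee_pos: [571.5, -194.0, 252.8]
eef_rot: [-0.547, -3.036, 0.01]
ft_force: [0.1, 0.8, -1.6]
grip_width: 31.7
t 11.57 pos [ 571.5 -194.   252.8] delta cm [-3.14  1.22  6.46] |d| 7.29 turn [-0.013  0.631 -0.013] F [ 0.1  0.8 -1.6] w 31.7
```

```bash
python3 -m inch '[[[0,-1,0.3,0,0,0.11,0],[0,-1,0.3,0,0,0.11,0],[0,-0.5,0.3,0,0,0.11,0],[0,-0.5,0.3,0,0,0.11,0],[0,0,0,0,0,0.11,0],[0,0,0,0,0,0.06,0],[0,0,0,0,0,0,0],[0,0,0,0,0,0,0]]]'
python3 - <<'E'
from h import *
delta(goal(80),Rs);print(status.get_state()['joints'].round(2))
E
```

```text
t: 12.23
ee_pos: [579.8, -178.3, 217.0]
eef_rot: [-0.433, -2.416, -0.138]
ft_force: [-0.3, -0.2, -0.6]
grip_width: 31.4
t 12.23 pos [ 579.8 -178.3  217. ] delta cm [-3.92 -0.63  0.72] |d| 4.04 turn [-0.01  -0.007 -0.009] F [-0.3 -0.2 -0.6] w 31.4
[ 0.27  0.97  0.02  0.89 -0.05  1.97  1.51]
```

```bash
python3 -m inch '[[[0,-1.4,-0.3,0.8,0,0,0],[0,-1.4,-0.3,0.8,0,0,0],[0,-1,0,0.8,0,0,0],[0,0,0,0,0,0,0],[0,0,0,0,0,0,0]]]'
python3 - <<'E'
from h import *
delta(goal(60),Rs);print(status.get_state()['joints'].round(2))
f=snap('wrist','w6')
E
```

```text
t: 12.65
ee_pos: [591.9, -186.6, 176.2]
eef_rot: [-0.427, -2.422, -0.138]
ft_force: [-0.6, -0.5, -1.1]
grip_width: 31.4
t 12.65 pos [ 591.9 -186.6  176.2] delta cm [-0.23 -0.3   0.49] |d| 0.62 turn [-0.01  -0.001 -0.004] F [-0.6 -0.5 -1.1] w 31.4
[ 0.28  1.02  0.02  0.88 -0.05  1.93  1.52]
```

View pics/w6.png

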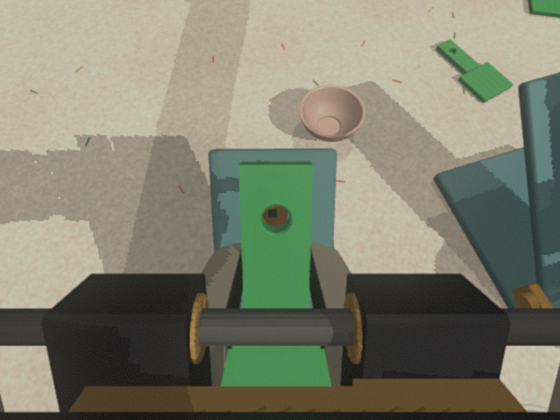

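```bash
python3 -m inch '[[[0,-0.2,-0.3,0.4,-0.01,0,0],[0,0,0,0,0,0,0],[0,0,0,0,0,0,0]]]'
python3 - <<'E'
from h import *
delta(goal(50),Rs)
f=snap('wrist','w7');paddle(f)
s=status.get_state();T=f['T']
print('pred peg tip centre pix',proj(f,W([75,0,35])),'top',proj(f,W([75,0,40])),'root',proj(f,W([75,0,0])))
cv2.imwrite('pics/cw7.png',cv2.resize(f['img'][140:260,220:340],None,fx=5,fy=5,interpolation=cv2.INTER_CUBIC))
E
```

```text
t: 12.95
ee_pos: [590.2, -189.1, 174.0]
eef_rot: [-0.432, -2.427, -0.151]
ft_force: [-0.0, 0.4, -1.0]
grip_width: 31.8
t 12.95 pos [ 590.2 -189.1  174. ] delta cm [-0.14 -0.01  1.28] |d| 1.28 turn [ 0.001  0.002 -0.003] F [-0.   0.4 -1. ] w 31.8
plane n(tool) [-0.0108 -0.0021 -0.9999] c [ 18.1   0.8 -14.7] sd 0.47 hole pix [275.8 215.7] hole top(tool) [ 27.88   0.96 -14.85] hole ctr [27.94  0.97 -9.85]
axis yaw in tool [-0.00579467  0.85634146] end [ 51.4   0.6 -15.1]
pred peg tip centre pix (np.float64(276.02569238841687), np.float64(198.96671833138504)) top (np.float64(276.0484217751607), np.float64(201.20532286637473)) root (np.float64(275.8936425701912), np.float64(185.9612058969183))
```

View pics/cw7.png

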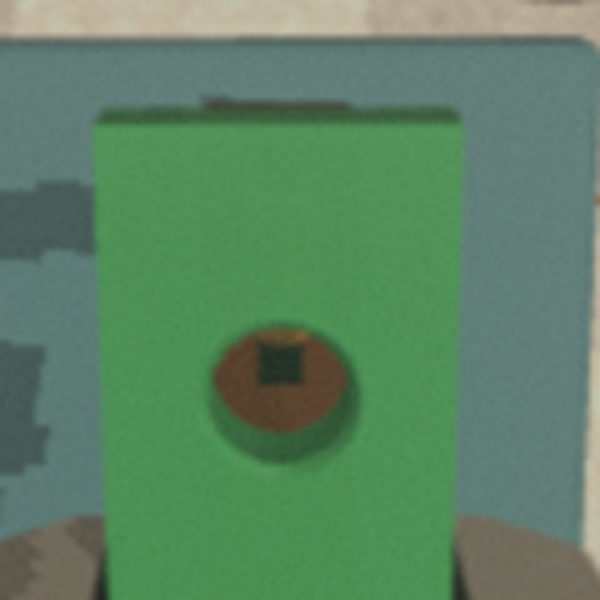

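```bash
sed -i 's/^h0=.*/h0=np.array([27.9,1.1,-9.9])/; s/W(\[75+dx/W([74.5+dx/' h.py
python3 -m inch '[[[0,-0.15,0,1,0,0,0],[0,0,0,0.6,0,0,0],[0,0,0,0,0,0,0],[0,0,0,0,0,0,0]]]'
python3 - <<'E'
from h import *
delta(goal(43),Rs)
f=snap('wrist','w8');paddle(f)
print('pred peg tip centre pix',proj(f,W([74.5,0,35])),'top',proj(f,W([74.5,0,40])),'root',proj(f,W([74.5,0,0])))
cv2.imwrite('pics/cw8.png',cv2.resize(f['img'][140:260,220:340],None,fx=5,fy=5,interpolation=cv2.INTER_CUBIC))
E
```

```text
t: 13.33
ee_pos: [581.8, -186.9, 162.0]
eef_rot: [-0.434, -2.43, -0.15]
ft_force: [-0.1, -0.0, -1.1]
grip_width: 31.6
t 13.33 pos [ 581.8 -186.9  162. ] delta cm [-0.12  0.1   0.49] |d| 0.51 turn [ 0.001  0.006 -0.005] F [-0.1 -0.  -1.1] w 31.6
plane n(tool) [-0.0145 -0.9968 -0.0789] c [ 18.6   0.7 -15.3] sd 8.92 hole pix [275.8 215.8] hole top(tool) [ 29.42   0.95 -20.1 ] hole ctr [ 29.49   5.93 -19.7 ]
axis yaw in tool [-0.04323858 27.48940735] end [ 52.1   0.6 -19.7]
pred peg tip centre pix (np.float64(277.76294774100694), np.float64(205.2249665845915)) top (np.float64(277.83648603607514), np.float64(207.85689597514448)) root (np.float64(277.34158495589816), np.float64(190.14442797292975))
```

View pics/cw8.png

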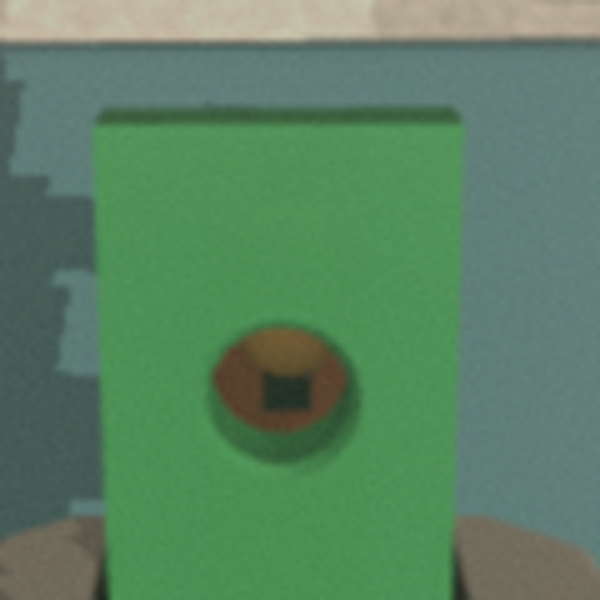

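```bash
python3 -m inch '[[[0,-0.12,0.1,0.3,0,0.005,-0.005],[0,0,0,0,0,0,0],[0,0,0,0,0,0,0]]]'
python3 - <<'E'
from h import *
delta(goal(41),Rs)
f=snap('wrist','w9')
print('pred peg tip centre pix',proj(f,W([74.5,0,35])))
cv2.imwrite('pics/cw9.png',cv2.resize(f['img'][140:260,220:340],None,fx=5,fy=5,interpolation=cv2.INTER_CUBIC))
E
```

```text
t: 13.63
ee_pos: [581.9, -185.7, 159.4]
eef_rot: [-0.427, -2.428, -0.153]
ft_force: [0.8, -0.3, -1.8]
grip_width: 31.6
t 13.63 pos [ 581.9 -185.7  159.4] delta cm [ 0.03 -0.02  0.47] |d| 0.47 turn [0.001 0.002 0.001] F [ 0.8 -0.3 -1.8] w 31.6
pred peg tip centre pix (np.float64(275.66111288313766), np.float64(203.54245326474384))
```

View pics/cw9.png

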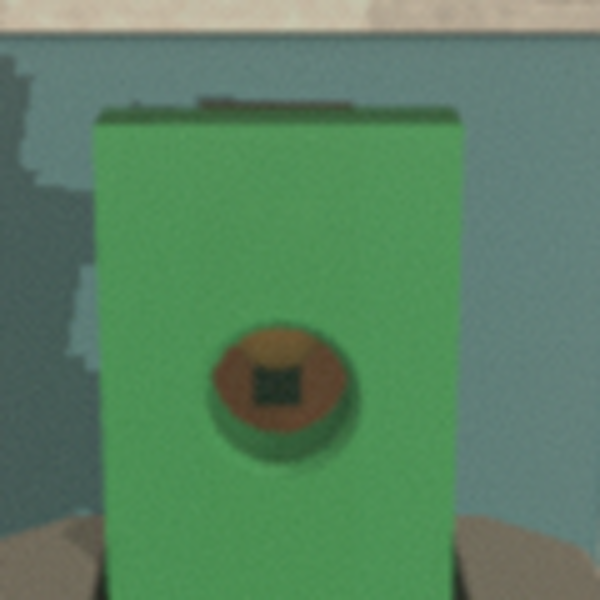

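```bash
python3 -m inch '[[[0,0.03,0,0.3,0,0,0],[0,0,0,0.3,0,0,0],[0,0,0,0,0,0,0],[0,0,0,0,0,0,0]]]'
python3 - <<'E'
from h import *
delta(goal(36),Rs)
E
```

```text
t: 14.02
ee_pos: [577.8, -184.0, 154.2]
eef_rot: [-0.427, -2.427, -0.154]
ft_force: [1.1, -0.9, -1.4]
grip_width: 31.8
t 14.02 pos [ 577.8 -184.   154.2] delta cm [ 0.01 -0.04  0.28] |d| 0.29 turn [0.001 0.002 0.001] F [ 1.1 -0.9 -1.4] w 31.8
```

```bash
python3 -m inch '[[[0,0.01,-0.04,0.25,0,0,0],[0,0,0,0.2,0,0,0],[0,0,0,0,0,0,0],[0,0,0,0,0,0,0]]]'
python3 - <<'E'
from h import *
delta(goal(30),Rs)
f=snap('wrist','w10')
cv2.imwrite('pics/cw10.png',cv2.resize(f['img'][140:260,220:340],None,fx=5,fy=5,interpolation=cv2.INTER_CUBIC))
E
```

```text
t: 14.35
ee_pos: [574.5, -183.3, 150.6]
eef_rot: [-0.427, -2.427, -0.154]
ft_force: [-0.5, 0.9, -1.2]
grip_width: 31.7
t 14.35 pos [ 574.5 -183.3  150.6] delta cm [-0.03  0.01  0.39] |d| 0.39 turn [0.001 0.002 0.001] F [-0.5  0.9 -1.2] w 31.7
```

View pics/cw10.png

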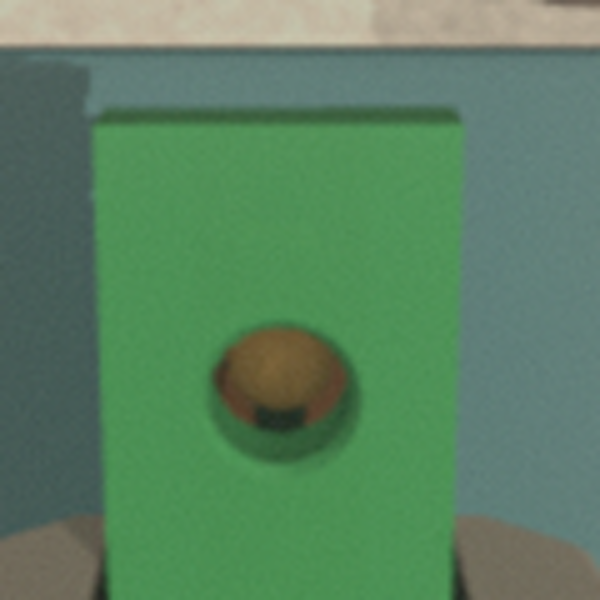

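```bash
python3 -m inch '[[[0,0.05,0,0.2,0,0,0],[0,0,0,0.25,0,0,0],[0,0,0,0,0,0,0],[0,0,0,0,0,0,0]]]'
python3 - <<'E'
from h import *
delta(goal(25),Rs)
f=snap('wrist','w11')
cv2.imwrite('pics/cw11.png',cv2.resize(f['img'][140:260,220:340],None,fx=5,fy=5,interpolation=cv2.INTER_CUBIC))
E
```

```text
t: 14.73
ee_pos: [571.3, -182.1, 147.1]
eef_rot: [-0.427, -2.428, -0.154]
ft_force: [-1.1, -0.5, -1.3]
grip_width: 31.7
t 14.73 pos [ 571.3 -182.1  147.1] delta cm [-0.06  0.01  0.4 ] |d| 0.41 turn [0.001 0.002 0.001] F [-1.1 -0.5 -1.3] w 31.7
```

View pics/cw11.png

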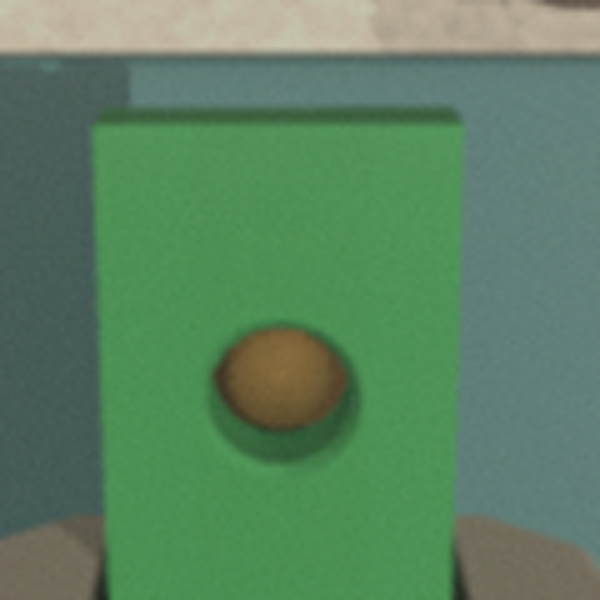

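```bash
python3 -m inch '[[[0,0,0,0.25,0,0,0],[0,0,0,0.25,0,0,0],[0,0,0,0.25,0,0,0],[0,0,0,0,0,0,0],[0,0,0,0,0,0,0]]]'
python3 - <<'E'
from h import *
delta(goal(20,dx=.5),Rs)
f=snap('wrist','w12')
cv2.imwrite('pics/cw12.png',cv2.resize(f['img'][140:260,220:340],None,fx=5,fy=5,interpolation=cv2.INTER_CUBIC))
E
```

```text
t: 15.2
ee_pos: [566.4, -180.3, 140.5]
eef_rot: [-0.427, -2.428, -0.154]
ft_force: [-0.2, -0.6, -2.1]
grip_width: 31.7
t 15.2 pos [ 566.4 -180.3  140.5] delta cm [-0.    0.    0.06] |d| 0.06 turn [0.001 0.002 0.001] F [-0.2 -0.6 -2.1] w 31.7
```

View pics/cw12.png

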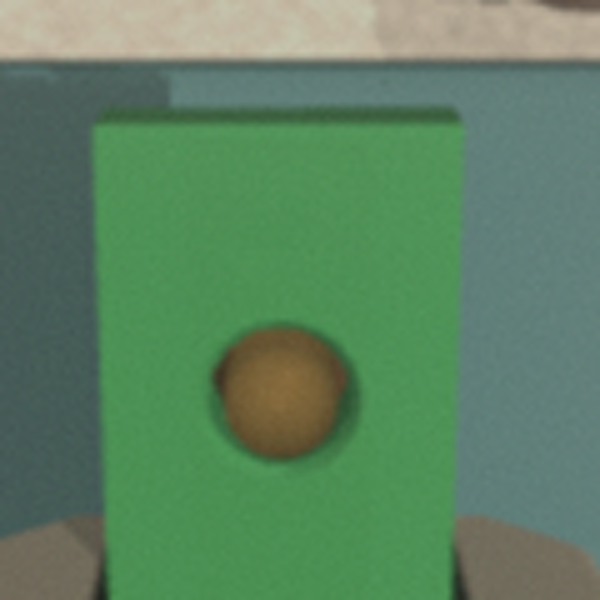

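Dome centred in the hole at crop (282,392), with no contact force. I'll keep sliding.

```bash
python3 -m inch '[[[0,0,0,0.25,0,0,0],[0,0,0,0.25,0,0,0],[0,0,0,0.25,0,0,0],[0,0,0,0.25,0,0,0],[0,0,0,0,0,0,0],[0,0,0,0,0,0,0]]]'
python3 - <<'E'
from h import *
delta(goal(5,dx=.5),Rs)
f=snap('wrist','w13')
cv2.imwrite('pics/cw13.png',cv2.resize(f['img'][140:260,220:340],None,fx=5,fy=5,interpolation=cv2.INTER_CUBIC))
E
```

```text
t: 15.75
ee_pos: [559.8, -177.9, 131.9]
eef_rot: [-0.427, -2.428, -0.154]
ft_force: [-0.1, 0.5, -1.6]
grip_width: 31.7
t 15.75 pos [ 559.8 -177.9  131.9] delta cm [0.   0.   0.46] |d| 0.46 turn [0.001 0.002 0.001] F [-0.1  0.5 -1.6] w 31.7
```

View pics/cw13.png

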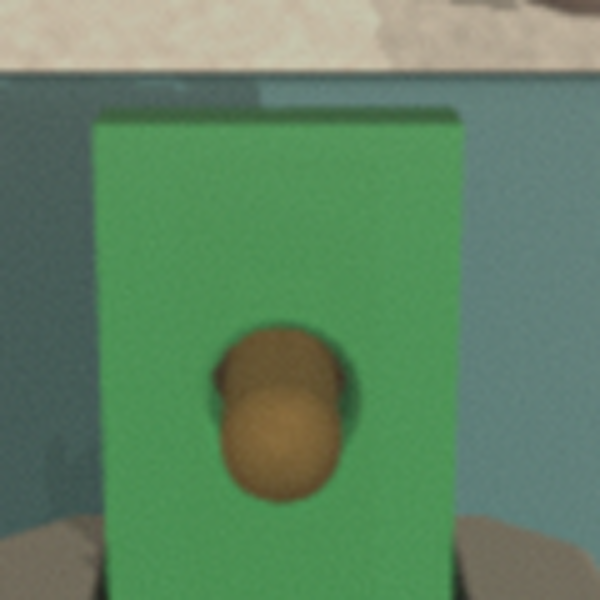

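```bash
python3 -m inch '[[[0,0,0,0.2,0,0,0],[0,0,0,0.2,0,0,0],[0,0,0,0,0,0,0],[0,0,0,0,0,0,0]]]'
python3 -c "
from h import *
delta(goal(0,dx=.5),Rs)"
python3 -m inch '[[[0,0,0,0.15,0,0,0],[0,0,0,0,0,0,0],[0,0,0,0,0,0,0]]]'
python3 -c "
from h import *
delta(goal(0,dx=.5),Rs)"
```

```text
t: 16.13
ee_pos: [557.4, -177.1, 128.6]
eef_rot: [-0.427, -2.428, -0.153]
ft_force: [0.1, -0.1, -1.7]
grip_width: 31.3
t 16.13 pos [ 557.4 -177.1  128.6] delta cm [0.02 0.01 0.54] |d| 0.54 turn [0.001 0.003 0.001] F [ 0.1 -0.1 -1.7] w 31.3
t: 16.38
ee_pos: [556.5, -176.7, 127.3]
eef_rot: [-0.427, -2.428, -0.153]
ft_force: [0.3, -0.3, -2.4]
grip_width: 31.9
t 16.38 pos [ 556.5 -176.7  127.3] delta cm [0.02 0.   0.38] |d| 0.38 turn [0.001 0.003 0.001] F [ 0.3 -0.3 -2.4] w 31.9
```

```bash
python3 -m inch '[[[0,0,0,0.15,0,0,0],[0,0,0,0.05,0,0,0],[0,0,0,0,0,0,0],[0,0,0,0,0,0,0]]]'
python3 -c "
from h import *
delta(goal(0,dx=.5),Rs)"
python3 -m inch '[[[0,0,0,0.12,0,0,0],[0,0,0,0,0,0,0],[0,0,0,0,0,0,0]]]'
python3 -c "
from h import *
delta(goal(0,dx=.5),Rs)"
```

```text
t: 16.72
ee_pos: [555.2, -176.2, 125.6]
eef_rot: [-0.427, -2.428, -0.153]
ft_force: [-0.1, -0.5, -2.8]
grip_width: 31.8
t 16.72 pos [ 555.2 -176.2  125.6] delta cm [0.02 0.   0.16] |d| 0.16 turn [0.001 0.003 0.001] F [-0.1 -0.5 -2.8] w 31.8
t: 16.97
ee_pos: [554.8, -176.1, 124.9]
eef_rot: [-0.427, -2.43, -0.153]
ft_force: [-0.7, -0.0, -1.3]
grip_width: 31.4
t 16.97 pos [ 554.8 -176.1  124.9] delta cm [0.03 0.   0.08] |d| 0.08 turn [0.001 0.004 0.001] F [-0.7 -0.  -1.3] w 31.4
```

```bash
for i in 1; do python3 -m inch '[[[0,0,0,0.1,0,0,0],[0,0,0,0,0,0,0],[0,0,0,0,0,0,0]]]'; done
python3 -c "
from h import *
delta(goal(0,dx=.5),Rs);print(status.get_state()['ft_force']@n)
f=snap('wrist','w14');delta(goal(0));paddle(f)
for nm in ['scene','top']: snap(nm,nm+'1')
cv2.imwrite('pics/cs1.png',cv2.resize(load('scene1')['img'][130:250,190:320],None,fx=5,fy=5,interpolation=cv2.INTER_CUBIC))
"
```

```text
t: 17.22
ee_pos: [554.8, -176.1, 124.8]
eef_rot: [-0.427, -2.431, -0.153]
ft_force: [0.7, -0.5, -0.6]
grip_width: 31.4
t 17.22 pos [ 554.8 -176.1  124.8] delta cm [0.03 0.   0.06] |d| 0.07 turn [0.001 0.006 0.001] F [ 0.7 -0.5 -0.6] w 31.4
0.06873580684191398
t 17.27 pos [ 554.7 -176.1  124.8] delta cm [-0.02  0.    0.06] |d| 0.06 turn [0. 0. 0.] F [ 0.3 -0.9 -1. ] w 31.6
plane n(tool) [-0.0099 -0.0049 -0.9999] c [ 17.7   0.4 -14.7] sd 0.47 hole pix [275.7 225.9] hole top(tool) [ 23.05   0.92 -14.76] hole ctr [23.1   0.95 -9.76]
axis yaw in tool [-0.00532343  0.85194838] end [ 51.4   0.6 -15. ]
```

View pics/w14.png

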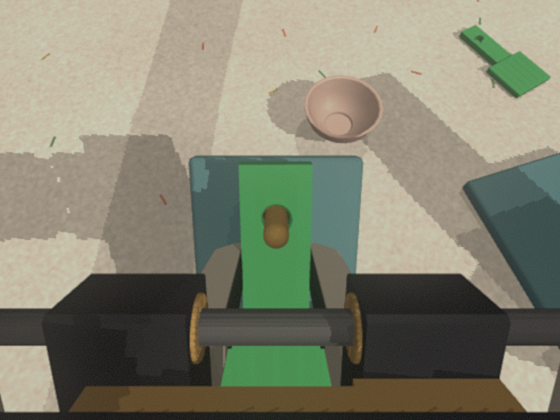

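View pics/cs1.png

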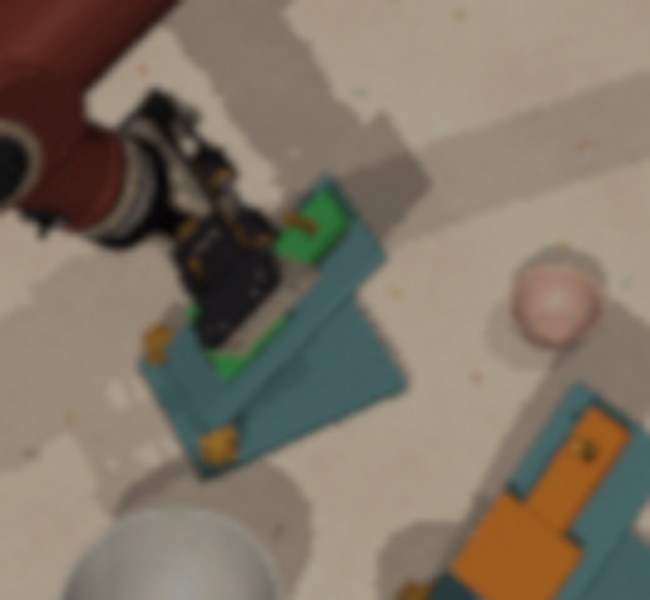

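```bash
python3 -m inch '[[[0,0,0,0.15,0,0,0]]]'; python3 -c "
from h import *
delta(goal(0,dx=.5),Rs)
print(status.get_state()['ft_force']@n)"
python3 -m inch '[[[0,0,0,0.1,0,-0.005,0]]]'; python3 -c "
from h import *
delta(goal(0,dx=.5),Rs)
print(status.get_state()['ft_force']@n)"
```

```text
t: 17.45
ee_pos: [554.6, -176.0, 124.5]
eef_rot: [-0.428, -2.433, -0.153]
ft_force: [4.2, -1.5, 7.9]
grip_width: 31.7
t 17.45 pos [ 554.6 -176.   124.5] delta cm [0.04 0.   0.03] |d| 0.05 turn [0.001 0.008 0.001] F [ 4.2 -1.5  7.9] w 31.7
8.923978480072197
t: 17.53
ee_pos: [554.7, -176.0, 124.5]
eef_rot: [-0.429, -2.44, -0.151]
ft_force: [1.7, -0.9, 2.6]
grip_width: 31.4
t 17.53 pos [ 554.7 -176.   124.5] delta cm [0.04 0.   0.03] |d| 0.06 turn [0.001 0.015 0.001] F [ 1.7 -0.9  2.6] w 31.4
3.236421558543221
```

```bash
python3 -m inch '[[[0,0,0,0,0,0,0],[0,0,0,0,0,0,0],[0,0,0,0,0,0,0]]]' 6
python3 -m inch '[[[0.4,0,0,0,0,0,0],[0.4,0,0,0,0,0,0],[0.45,0,0,0,0,0,0],[0.5,0,0,0,0,0,0],[0.6,0,0,0,0,0,0],[0.6,0,0,0,0,0,0],[0.6,0,0,0,0,0,0],[0.6,0,0,0,0,0,0]]]'
python3 -c "
from h import *
delta(goal(0,dx=.5),Rs)
f=snap('wrist','w15')"
```

```text
t: 17.78
ee_pos: [554.6, -176.0, 124.5]
eef_rot: [-0.429, -2.441, -0.151]
ft_force: [1.2, -1.4, 1.3]
grip_width: 31.8
t: 18.45
ee_pos: [552.8, -175.3, 123.7]
eef_rot: [-0.428, -2.435, -0.152]
ft_force: [-0.6, -0.9, 0.0]
grip_width: 55.5
t 18.45 pos [ 552.8 -175.3  123.7] delta cm [-0.06 -0.   -0.15] |d| 0.16 turn [0.001 0.01  0.001] F [-0.6 -0.9  0. ] w 55.5
```

View pics/w15.png

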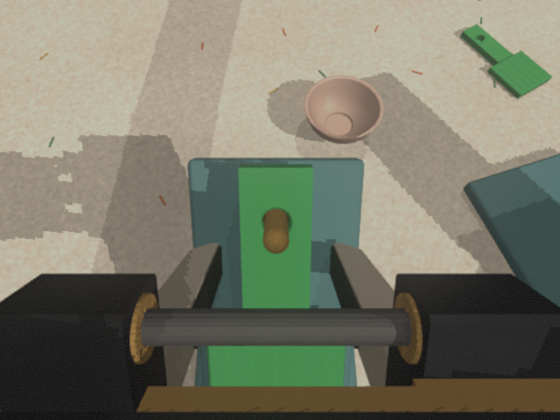

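```bash
python3 -m inch '[[[0.75,0,0,-0.3,0,0,0],[0.75,0,0,-0.6,0,0,0],[0.75,0,0,-1,0,0,0],[0.75,0,0,-1,0,0,0],[0.75,0,0,-1,0,0,0],[0.75,0,0,-1,0,0,0],[0.75,0,0,-1,0,0,0],[0.75,0,0,0,0,0,0]]]'
python3 -c "
from h import *
delta(goal(60,dx=.5),Rs)
f=snap('wrist','w16')"
```

```text
t: 19.17
ee_pos: [590.1, -189.0, 174.1]
eef_rot: [-0.428, -2.436, -0.152]
ft_force: [-0.3, 0.8, 0.9]
grip_width: 69.8
t 19.17 pos [ 590.1 -189.   174.1] delta cm [-0.17  0.01  0.27] |d| 0.32 turn [0.001 0.01  0.001] F [-0.3  0.8  0.9] w 69.8
```

View pics/w16.png

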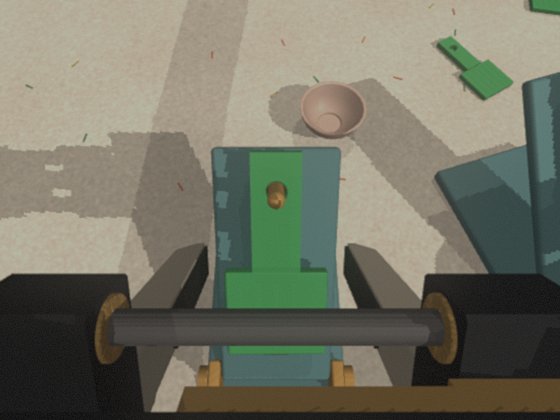

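Hung and released: the peg stands through the hole at (276,195), and the blade lies straight on the rail. Next I'll back off further and check the seating by depth.

```bash
python3 -m inch '[[[0.75,0,0,-2,0,-0.06,0],[0.75,-1,0,-3,0,-0.1,0],[0.75,-1.5,0,-3,0,-0.1,0],[0.75,-1.5,0,-2,0,-0.08,0],[0.75,-1,0,0,0,-0.05,0],[0.75,0,0,0,0,0,0],[0.75,0,0,0,0,0,0]]]'
cat > chk.py <<'E'
from h import *
import sys
f=snap('wrist',sys.argv[1])
print(status.get_state()['t'],status.get_state()['ee_pos'].round(0))
hsv=cv2.cvtColor(f['img'],cv2.COLOR_BGR2HSV); m=cv2.inRange(hsv,(40,100,20),(80,255,255))
P=[]
v,u=np.nonzero(cv2.erode(m,np.ones((3,3))))
for a,b in zip(u,v):
    p=S(pt(f,a,b))
    if -100<p[0]<110 and abs(p[1])<45 and -5<p[2]<60:P.append(p)
P=np.array(P);print(len(P))
for _ in range(6):
    c=P.mean(0);V=np.linalg.svd(P-c,full_matrices=False)[2];nn=V[2]*np.sign(V[2][2]);d=(P-c)@nn;P=P[abs(d)<max(1,2.5*np.median(abs(d)))]
print('n in stand',nn.round(4),'centre',c.round(1),'sd',d.std(),'off at hole x=74',c[2]-(nn[0]*(74-c[0]))/nn[2],'off at blade end',c[2]-(nn[0]*(-45-c[0]))/nn[2],'x range',P[:,0].min(),P[:,0].max(),'y',P[:,1].min(),P[:,1].max())
R_=np.array([S(pt(f,u,v)) for v in range(60,300,2) for u in range(150,400,2) if 80<hsv[v,u,0]<105 and f['range_z'][v,u]>0]);k=(abs(R_[:,1])<40)&(abs(R_[:,0]-20)<70)&(abs(R_[:,2]+12)<5)
R_=R_[k];c=R_.mean(0);V=np.linalg.svd(R_-c,full_matrices=False)[2];print('board n',(V[2]*np.sign(V[2][2])).round(4),'off',R_[:,2].mean())
E
python3 chk.py w17
```

```text
t: 19.8
ee_pos: [682.2, -222.6, 234.5]
eef_rot: [-0.496, -2.823, -0.071]
ft_force: [-0.3, -0.5, -0.4]
grip_width: 69.8
19.85 [ 682. -223.  234.]
8334
n in stand [2.2e-03 8.0e-04 1.0e+00] centre [21.9  0.3 10. ] sd 0.5072545705153528 off at hole x=74 9.893097461063027 off at blade end 10.15006616317352 x range -44.286351865324264 98.11005273258411 y -33.58786220747155 33.598121965678075
board n [ 1.9e-03 -7.0e-04  1.0e+00] off -12.037803350789014
```

View pics/w17.png

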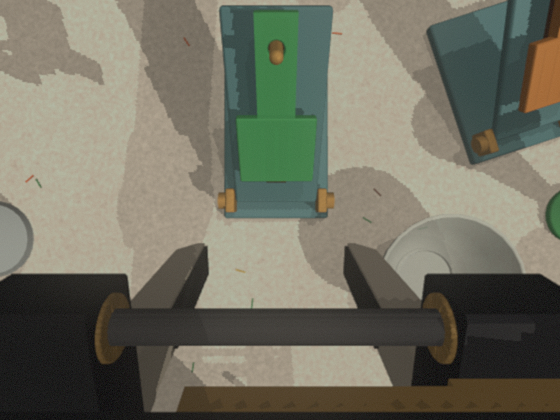

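The paddle's top face measures 9.9 to 10.15 mm above the rail and is parallel within 0.002 rad, so it lies flat and home. I'll do a last check that the other items haven't moved.

```bash
python3 - <<'E'
from h import *
for nm in('top','scene'):
    a=load(nm+'0')['img'];b=snap(nm,nm+'2')['img'];d=cv2.absdiff(a,b).max(2);d=cv2.medianBlur(d,5)
    cv2.imwrite('pics/%sd.png'%nm,np.hstack([b[:, :], cv2.cvtColor(np.uint8(d>45)*255,cv2.COLOR_GRAY2BGR)])[::,:].copy() if 0 else cv2.addWeighted(b,.8,cv2.merge([0*d,0*d,np.uint8(d>45)*255]),.5,0))
E
```

```text
(no output)
```

View pics/topd.png

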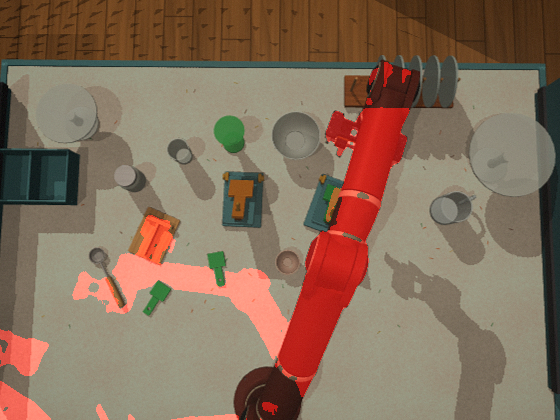

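View pics/scened.png

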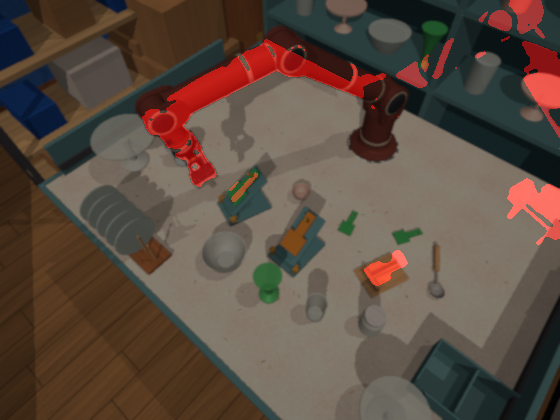

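Apart from the arm and its shadow, the only changes are the emptied cradle at top (155,235) and the paddle on the free stand. All the other objects show no difference, so I'll hand in.

```bash
python3 -c "
from h import *
print(status.get_state()['ft_force']);print(order.job_done())"
```

```text
[0.21570482 0.47146313 0.44189373]
the job is handed in; nothing more can be done
None
```

The green paddle is off the cradle and hanging by its hole on the free stand's peg, lying flat and home on the rail. I handed the job in at about 20 s of the 67 s allowed.

- **Placing:** I located the peg with the wrist camera and slid the paddle down it in small steps, with almost no force on the way. It touched the rail at about 9 N, well under the 25 N the board holds. I then let go and backed off along the peg.
- **Seating:** the paddle's top face is 9.9–10.15 mm above the rail for a 10 mm thick paddle. It is parallel to the board within about 0.002 rad, and the board has not moved.
- **Surroundings:** before-and-after pictures from the two fixed cameras show only the arm, its shadows and the paddle changed. The amber stand and the other glassware show no change where the arm does not hide them. The wrist force read about zero at hand-in.
- **Failed readings:** two paddle fits from the wrist camera were wrong, one from a bad colour mask and one because the peg was in the hole. I did not use either.

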